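# Scan a housing seam with a crack probe, then check the probe on its reference post

## Robot

A 7-joint arm with a two-finger parallel gripper is mounted at the origin on the work surface. World frame = base frame: x ahead of the robot, y to its left, z up, the work surface at z = 0. Lengths are in m, angles in rad, forces in N, time in s.
With the tool pointing down it reaches from about 0.425 to 1.025 m from the base axis. Payload 3.6 kg.
Tool frame: the origin (TCP) lies between the finger pads; the fingertips stand 8 mm ahead of it and the grasp point (between the pads) lies 11 mm behind it (ctrl.tips_ahead is the distance from the TCP to the fingertips, in m); x points along the fingers, y is the direction in which the jaws open and shut, and the axes are right-handed (so a half turn about x gives the same grasp; the last joint's range is limited). The gripper opens to 85 mm and grips with 20 to 120 N. Pads are 22 mm wide; open, the fingers measure 114 mm over their backs; the gripper's body (76 mm by 85 mm) begins 54 mm behind the grasp point. The pads swing forward as they close: fully open they stand 13 mm farther back than shut.
Start: joints at [1.063, 0.591, 0.048, 1.609, -0.033, 0.943, -0.034], TCP at [0.292, -0.664, 0.239] pointing down, gripper open.
Joint ranges: [-2.69, 2.69], [-0.47, 2.24], [-1.27, 1.36], [0.19, 2.51], [-1.53, 4.68], [0.08, 2.07], [-3.09, 3.09]. Speed limits (rad/s): [2.57, 2.57, 3.14, 3.14, 3.14, 3.14, 3.14].

## Interface

Orientations are given as a 3x3 rotation matrix whose columns are the frame's x, y, z axes.
In Python, from workcell import ctrl gives the robot as it stands. The module is installed in compiled form; this text tells all that it offers.
- The arm moves only by the shell command python3 -m crank 'ROWS'. ROWS is JSON, a list of rows, each a list of 3 entries, a list of its own where there are three numbers: the shift along the world's x, y, z in m, then the turn about the world's z in rad, then the opening, from -1 (shut) to 1 (fully open). A call has 1 to 12 rows; each row shifts and turns the commanded pose from where the row before left it; what a row does not reach is not made up. A row lasts 1/10 s, in which the tool goes at most 50 mm and 8.59 degrees, less where a joint would pass 70% of its speed; a pose out of reach is approached as far as the arm can. A call is refused whole if a number of a shift passes 0.05 or a number of a turn 0.15, either way. A call with a gripper value outside its range is refused whole. The fingers move at their own pace and stop on an object; the grip force is fixed at half the most. Time passes only in rows, so rows that do not move let the fingers close. It gives the time, the measured TCP pose, the force and the opening at its end, in the units of the state.
- ctrl.get_state(): the state, without advancing time (a new reading comes with each control period).
- ctrl.get_image(name): name is "scene" or "top" or "wrist"; returns the picture (480x640x3 uint8, blue, green, red); there is no depth.
- ctrl.calibration(name): a dict with "intrinsics" (3x3 intrinsics, pixels), "distortion" ([k1, k2, p1, p2, k3] as OpenCV has them; the pictures are not rectified), "R" (3x3) and "t" (3): a world point X has camera coordinates R X + t; the wrist camera has in their place "tool_from_camera" (4x4, takes a point from camera to tool coordinates, whose origin is the TCP and whose axes are the tool frame's). Camera axes: x right, y down, z forward; pixel columns grow to the right and rows downward; lengths in m; the calibration is good to about 2 mm. A picture is of the moment at which its call begins: read the wrist's pose just before it. calibration takes no time and is no camera call.
- ctrl.job_done(): hands the job in, once; it reports no verdict.
Trained networks look in the newest picture that a camera, given by its name, has taken for a name from the list of things; names that differ only in an ending like _2 or _b are one class to them, and where a whole thing is asked for, a point or a joint stands for the part that bears it (a point fixed in the world has none). Each returns a list of dicts, best first, with "conf" (0 to 1); they miss things now and then, are a little off and sometimes report something else, mostly with a low value. They report only what shows in the picture. A call takes as long as a camera call.
- ctrl.look_for(camera, name): "location" ([x, y, z] in m, in world coordinates, good to about 4 mm: the middle of the surface that is visible of it).
- ctrl.mark_of(camera, name): "location" ([x, y, z] in m, in world coordinates, good to about 4 mm: a listed point, or the origin of a listed thing).
The state is a dict: "t": time; "q": joint angles; "joint_velocities": joint speeds; "tau": joint torques, N m; "tcp_pos": TCP position; "eef_rot": TCP orientation; "force": force on the tool from outside, world axes, zero at the start; "torque": the same for the moment, N m; "grip_width": finger opening in m.
Only numpy, scipy, OpenCV 4.12 (cv2) and the standard library are available. Lean on these libraries where they do the work, as an engineer would, in place of code of your own. Each camera call takes 0.05 s, during which the arm holds its last target.

## Task

Take the crack probe out of its stand and, holding it upright nose down, run its nose slowly (about 3 cm/s) along the black seam on top of the bearing housing, starting from the end with the filler boss, right at the surface, at most a few millimetres above it. Then check the probe: press its nose down on the spring plunger of the reference post until the plunger is half way in, its ring mark level with the top of the sleeve (5 mm of its 10 mm travel), and keep it there: the program finishes while the gripper still holds the probe and the plunger half pressed. Do not knock about the other things on the bench.

Things in the scene. Friction and masses are not known exactly. Their poses are not given: they have to be found in the camera images.
- probe: cordless crack probe, a loose pen-like tool 140 mm long, about 0.1 kg: a steel nose 8 mm in diameter and 40 mm long, then a black handle 18 mm in diameter from 40 to 140 mm with four thin grey rings between 82 and 109 mm, a good place to grip. Origin: centre of the nose's flat end; z runs up the probe to its top. It starts upright in the stand, shoulder on the stand's top, nose end 6 mm above the bench, and lifts straight out
- stand: fixed wooden block 66 x 66 x 46 mm with a hole of 12 mm in the middle of its top, in which the probe's nose stands (43 mm deep). Origin: centre of its underside, on the bench. Stand and reference post may change places
- housing: fixed aluminium block 100 x 150 x 66 mm, bored through, on a steel plate 140 x 190 x 14 mm; top 80 mm above the bench. Along the middle of the top, on its y axis, runs the seam, a black strip 12 mm wide, sunk 3 mm. From the +y end wall, under the seam's end, a steel filler boss 22 mm in diameter sticks out 24 mm, 55 mm above the bench. Origin: centre of the underside, z up; any yaw
- seam_start (a point): start of the length of seam to scan: on the seam's middle line, level with the housing's top, 15 mm in from the block's end wall with the filler boss
- seam_end (a point): end of the length of seam to scan: on the seam's middle line, level with the housing's top, 15 mm in from the other end wall, 120 mm from seam_start
- post: fixed reference post: steel base 70 x 70 x 12 mm, on it an aluminium sleeve 44 mm in diameter whose top is 52 mm above the bench, with the spring plunger standing 16 mm out of it. Origin: centre of its underside, on the bench
- plunger_top (a point): centre of the flat top of the steel plunger (26 mm in diameter), 68 mm above the bench when free; it moves with the plunger. A thin black ring mark round the plunger is 5 mm above the sleeve's top when free
- plunger (a joint): how far the plunger is pressed in (m): 0 free, 0.010 at its stop. Spring: about 2 N to start it, 6 N at 0.005, 10 N at 0.010; it springs back when let go
- hex_key: bystander: dark L-shaped hex key, 90 x 30 mm, 6 mm thick, lying. Origin: at the middle of the long arm, on the bench
- bobbin: bystander: wooden disc 72 mm in diameter, 38 mm high. Origin: centre of its underside
- gauge_slug: bystander: plain loose steel cylinder, 28 mm in diameter, 50 mm high, standing. Origin: centre of its underside
- shaft: bystander: small steel shaft 110 mm long with two collars 18 mm in diameter, lying. Origin: below its middle, on the bench
- oil_can: bystander: closed grey can 56 mm in diameter, 130 mm high. Origin: centre of its underside
- screw_tray: bystander: open white tray 100 x 140 x 30 mm. Origin: centre of its underside
- wrench: bystander: steel wrench 170 mm long, lying. Origin: on the bench under it

How it is judged:
By the outcome, as a careful person would: the job done as asked, in the order asked, and still so for the second after the job is handed in, while the arm keeps its last pose, push and grip.
It also fails if it takes over 58 s, if anything falls off the work surface, if the arm or the gripper's body presses on something with over 40 N, if the wrist force passes 120 N, or if a joint passes its speed limit or range.

## Working session

There is one attempt and no reset: what is moved stays moved. The work goes in short steps, Python scripts to look and compute and a shell command to move; the robot and the scene stay as the last step left them, time stands still between calls to the robot, and variables do not carry over. Pictures are saved under pics/ and viewed, and the job is handed in when it is done.

```bash
mkdir -p pics; ls; python3 - <<'E'
from workcell import ctrl
import cv2, numpy as np
np.set_printoptions(precision=4,suppress=True)
s=ctrl.get_state()
print({k:np.round(v,4).tolist() for k,v in s.items()}, ctrl.tips_ahead)
for c in ["scene","top","wrist"]:
    im=ctrl.get_image(c); cv2.imwrite(f"pics/{c}0.png",im)
for c in ["top","scene"]:
    for n in ["probe","stand","housing","seam_start","seam_end","post","plunger_top","hex_key","bobbin","gauge_slug","shaft","oil_can","screw_tray","wrench"]:
        r=ctrl.mark_of(c,n)
        print(c,n,[(np.round(d["location"],4).tolist(),round(d["conf"],2)) for d in r[:2]])
print(ctrl.get_state()["t"])
E
```

```text
pics
{'t': 0.0, 'q': [1.0635, 0.5921, 0.0483, 1.6098, -0.0333, 0.9427, -0.0336], 'joint_velocities': [-0.0, 0.0013, 0.0004, 0.0013, 0.0004, -0.0003, -0.0012], 'tau': [-0.0001, -54.8685, 1.5466, -19.812, 0.0094, 0.0089, -0.0], 'tcp_pos': [0.2912, -0.663, 0.2382], 'eef_rot': [[-0.001, 0.4022, -0.9155], [0.002, -0.9155, -0.4022], [-1.0, -0.0022, 0.0001]], 'force': [0.2834, -0.571, 0.2817], 'torque': [0.0183, -0.0029, -0.0256], 'grip_width': 0.0854} 0.008
top probe [([0.4536, 0.3082, 0.0054], 0.54)]
top stand [([0.4509, 0.3072, 0.0003], 0.6)]
top housing [([0.5814, -0.0088, 0.0028], 0.59)]
top seam_start [([0.635, -0.0347, 0.0824], 0.73)]
top seam_end [([0.3729, -0.4326, -0.001], 0.47)]
top post [([0.4711, -0.2673, 0.0015], 0.65)]
top plunger_top [([0.4733, -0.2667, 0.0649], 0.54)]
top hex_key [([0.4222, 0.4282, 0.0012], 0.56), ([0.45, 0.3068, -0.0008], 0.49)]
top bobbin [([0.7051, 0.2742, 0.0025], 0.59), ([0.612, -0.4335, -0.0016], 0.52)]
top gauge_slug []
top shaft [([0.4735, -0.2662, 0.0642], 0.69), ([0.3761, -0.4357, -0.0017], 0.63)]
top oil_can [([0.6444, 0.4855, -0.0003], 0.58)]
to
[... 199 characters left out ...]
using [([0.5788, -0.0066, -0.0024], 0.79)]
scene seam_start [([0.6339, -0.0357, 0.0848], 0.71)]
scene seam_end [([0.5267, 0.0146, 0.0838], 0.89)]
scene post [([0.4699, -0.2693, -0.0049], 0.92)]
scene plunger_top [([0.47, -0.2677, 0.0662], 0.7)]
scene hex_key [([0.4197, 0.4309, -0.0009], 0.41)]
scene bobbin [([0.7044, 0.2771, -0.0], 0.95)]
scene gauge_slug [([0.699, -0.2811, 0.0029], 0.63)]
scene shaft [([0.3761, -0.4341, 0.0026], 0.58)]
scene oil_can [([0.6444, 0.4865, 0.0036], 0.72), ([0.4676, -0.2681, 0.0609], 0.5)]
scene screw_tray [([0.7865, -0.0043, 0.0011], 0.77), ([0.7048, 0.2769, -0.0004], 0.27)]
scene wrench [([0.6107, -0.4354, 0.0035], 0.83), ([0.3749, -0.4338, 0.0022], 0.71)]
1.55
```

View pics/top0.png

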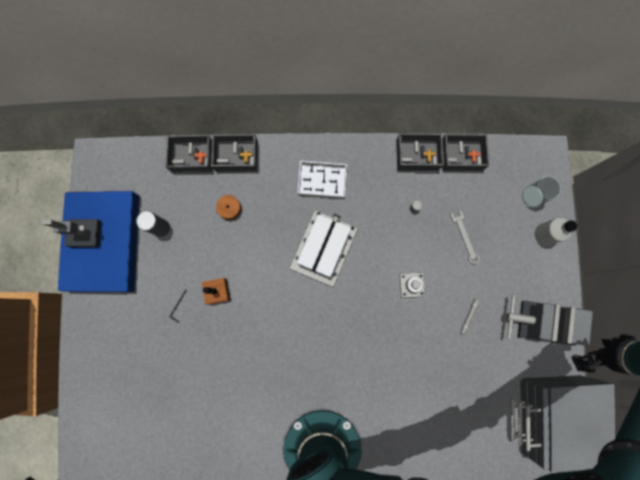

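View pics/scene0.png

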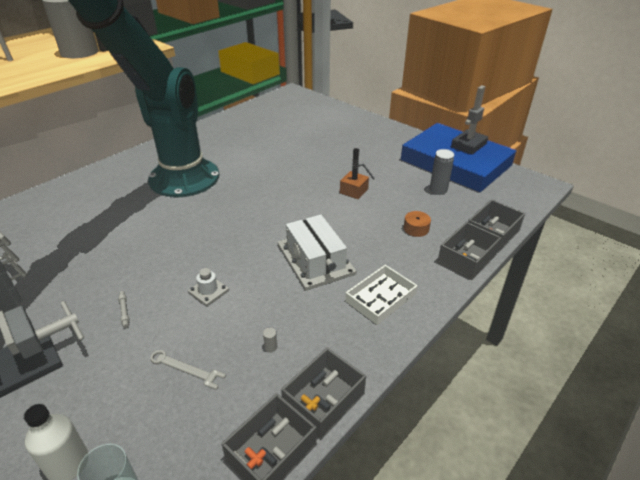

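View pics/wrist0.png

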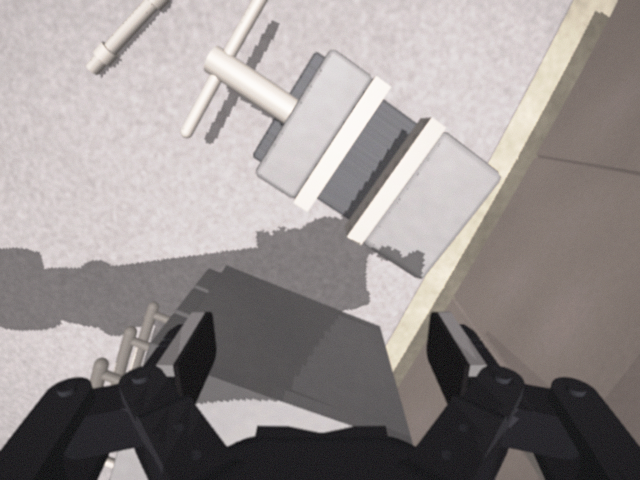

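```bash
python3 - <<'E'
from workcell import ctrl
import numpy as np
np.set_printoptions(precision=4,suppress=True)
for c in ["wrist","top","scene"]:
    for k,v in ctrl.calibration(c).items(): print(c,k,np.array(v).tolist() if 0 else np.array(v))
E
```

```text
wrist intrinsics [[371.6161   0.     320.997 ]
 [  0.     371.6161 243.6963]
 [  0.       0.       1.    ]]
wrist distortion [-0.0771  0.      0.      0.      0.    ]
wrist tool_from_camera [[-0.0002 -0.3052  0.9523 -0.1351]
 [ 1.      0.0006  0.0004  0.0005]
 [-0.0007  0.9523  0.3052 -0.0789]
 [ 0.      0.      0.      1.    ]]
top intrinsics [[448.2435   0.     316.7052]
 [  0.     448.2435 237.894 ]
 [  0.       0.       1.    ]]
top distortion [-0.1138  0.      0.      0.      0.    ]
top R [[-0.005  -1.     -0.0055]
 [-0.9896  0.0058 -0.1434]
 [ 0.1434  0.0047 -0.9896]]
top t [0.0165 0.6059 1.2556]
scene intrinsics [[490.8478   0.     318.2553]
 [  0.     490.8478 234.4271]
 [  0.       0.       1.    ]]
scene distortion [0.025 0.    0.    0.    0.   ]
scene R [[ 0.7409  0.6716 -0.0002]
 [ 0.4214 -0.4651 -0.7786]
 [-0.523   0.5768 -0.6276]]
scene t [-0.4328 -0.1852  1.588 ]
```

```bash
python3 -m crank '[[[0.03,0.05,0.02],0.08,1],[[0.03,0.05,0.02],0.08,1],[[0.03,0.05,0],0.08,1],[[0.03,0.05,0],0.08,1],[[0.02,0.05,0],0.08,1],[[0.01,0.05,0],0.08,1],[[0,0.05,0],0.08,1],[[0,0,0],0,1]]'
```

```text
t: 2.35
tcp_pos: [0.4209, -0.3429, 0.2716]
eef_rot: [[-0.002, 0.834, -0.552], [0.005, -0.552, -0.834], [-1.0, -0.004, -0.004]]
force: [-0.2, -0.6, -0.6]
grip_width: 0.0854
```

```bash
cat > h.py <<'E'
from workcell import ctrl
import cv2, numpy as np
np.set_printoptions(precision=4,suppress=True)
def snap(name):
    s=ctrl.get_state(); im=ctrl.get_image("wrist"); cv2.imwrite(f"pics/{name}.png",im); return s,im
def cam(s):
    T=np.eye(4);T[:3,:3]=s["eef_rot"];T[:3,3]=s["tcp_pos"]
    return T@np.array(ctrl.calibration("wrist")["tool_from_camera"])
def px2w(s,uv,z):
    c=ctrl.calibration("wrist");K=np.array(c["intrinsics"]);d=np.array(c["distortion"])
    p=cv2.undistortPoints(np.array([[uv]],float),K,d)[0,0]
    T=cam(s);r=T[:3,:3]@np.array([p[0],p[1],1]);o=T[:3,3]
    return o+r*(z-o[2])/r[2]
def w2px(s,X):
    c=ctrl.calibration("wrist");K=np.array(c["intrinsics"]);d=np.array(c["distortion"])
    T=np.linalg.inv(cam(s))
    return cv2.projectPoints(np.atleast_2d(np.array(X,float)),cv2.Rodrigues(T[:3,:3])[0],T[:3,3],K,d)[0][:,0]
def marks(names,cam="wrist"):
    for n in names: print(n,[(np.round(d["location"],4).tolist(),round(d["conf"],2)) for d in ctrl.mark_of(cam,n)[:2]])
E
python3 - <<'E'
from h import *
s,im=snap("w1")
marks(["post","plunger_top"])
print(w2px(s,[[.471,-.268,.068],[.471,-.268,.052]]))
np.save("s1.npy",s,allow_pickle=True)
E
```

```text
post [([0.4691, -0.2661, -0.0036], 0.82)]
plunger_top [([0.4699, -0.2701, 0.0698], 0.78)]
[[321.5094 112.6473]
 [321.5464 113.293 ]]
```

View pics/w1.png

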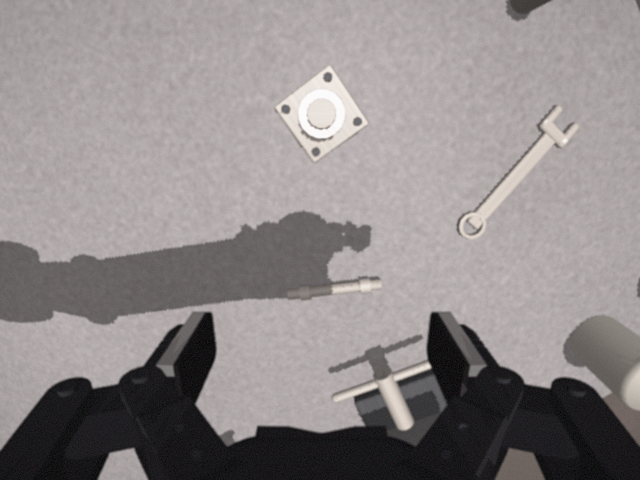

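```bash
python3 -m crank '[[[0.01,0.048,0],0.09,1],[[0.01,0.048,0],0.09,1],[[0.01,0.048,0],0.09,1],[[0.01,0.048,0],0.09,1],[[0.01,0.048,0],0.09,1],[[0.01,0.048,0],0.09,1],[[0.01,0.048,0],0.09,1],[[0,0,0],0,1],[[0,0,0],0,1]]'
python3 - <<'E'
from h import *
s,im=snap("w2")
marks(["housing","seam_start","seam_end"])
print(w2px(s,[[.634,-.035,.080],[.527,.0146,.08]]))
import pickle; pickle.dump(s,open("s2.pkl","wb"))
E
```

```text
t: 3.4
tcp_pos: [0.4913, -0.0159, 0.2719]
eef_rot: [[0.001, 0.999, 0.033], [-0.0, 0.033, -0.999], [-1.0, 0.001, 0.0]]
force: [-0.5, -0.6, -0.7]
grip_width: 0.0853
housing [([0.5828, -0.0083, -0.0043], 0.7)]
seam_start [([0.6381, -0.0367, 0.0801], 0.76)]
seam_end [([0.525, 0.0192, 0.0846], 0.8)]
[[471.7111 240.5272]
 [361.3824 182.9696]]
```

View pics/w2.png

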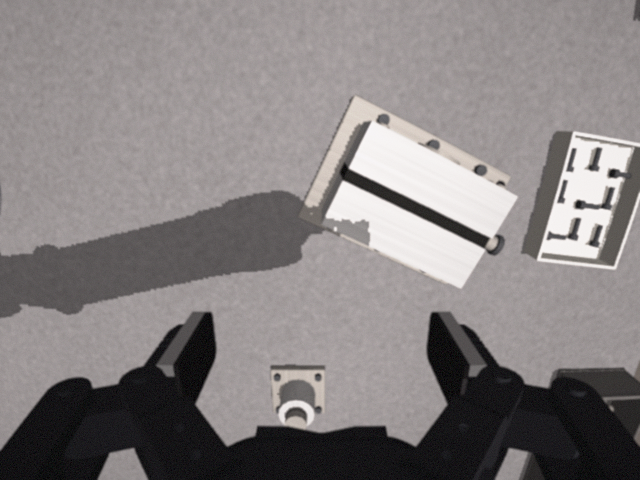

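```bash
python3 - <<'E'
from h import *
import pickle
s=pickle.load(open("s2.pkl","rb")); im=cv2.imread("pics/w2.png")
big=cv2.resize(im[80:320,280:560],None,fx=2.8,fy=2.5,interpolation=cv2.INTER_CUBIC);
g=cv2.cvtColor(im,cv2.COLOR_BGR2GRAY)
m=(g<60).astype(np.uint8); m[:150]=0; m[255:]=0; m[:,:335]=0; m[:,505:]=0
n,l,st,c=cv2.connectedComponentsWithStats(m); k=1+np.argmax(st[1:,4]); print(st[k],c[k])
ys,xs=np.where(l==k)
# centre line: per column mean
P=np.array([px2w(s,(x,y),0.0785) for x,y in zip(xs,ys)])[:,:2]
mu=P.mean(0);u,sv,vt=np.linalg.svd(P-mu,full_matrices=False);d=vt[0]; d=d*np.sign(d[0])
t=(P-mu)@d; w=(P-mu)@vt[1]
print("mid",mu,"dir",d,"ang",np.degrees(np.arctan2(d[1],d[0])),"t",t.min(),t.max(),"w",np.percentile(w,[1,99]))
# white top ends
W=(g>215).astype(np.uint8); n,L,ST,C=cv2.connectedComponentsWithStats(W)
print([(a.tolist()) for a in ST[1:] if a[4]>2000])
cv2.imwrite("pics/w2b.png",big)
E
```

```text
[ 340  163  148   84 1628] [411.5283 205.9416]Traceback (most recent call last):
  File "<stdin>", line 10, in <module>
  File "h.py", line 12, in px2w
    T=cam(s);r=T[:3,:3]@np.array([p[0],p[1],1]);o=T[:3,3]
  File "h.py", line 8, in cam
    return T@np.array(ctrl.calibration("wrist")["tool_from_camera"])
                      ~~~~~~~~~~~~~~~~^^^^^^^^^
ValueError: time passes only in moves, steps and waits
```

```bash
sed -i 's/ctrl.calibration("wrist")/CAL/; s/^def snap/CAL=ctrl.calibration("wrist")\ndef snap/' h.py; sed -i 's/c=ctrl.calibration("wrist")/c=CAL/' h.py
cat > seam.py <<'E'
from h import *
import pickle
s=pickle.load(open("s2.pkl","rb")); im=cv2.imread("pics/w2.png")
big=cv2.resize(im[80:320,280:560],None,fx=2.5,fy=2.5,interpolation=cv2.INTER_CUBIC)
g=cv2.cvtColor(im,cv2.COLOR_BGR2GRAY)
m=(g<90).astype(np.uint8); m[:150]=0; m[255:]=0; m[:,:335]=0; m[:,505:]=0
n,l,st,c=cv2.connectedComponentsWithStats(m); k=1+np.argmax(st[1:,4]); print(st[k],c[k])
ys,xs=np.where(l==k)
P=np.array([px2w(s,(x,y),0.0785) for x,y in zip(xs,ys)])[:,:2]
mu=P.mean(0);u,sv,vt=np.linalg.svd(P-mu,full_matrices=False);d=vt[0]; d=d*np.sign(d[0])
t=(P-mu)@d; w=(P-mu)@vt[1]
print("mid",mu,"dir",d,"ang",np.degrees(np.arctan2(d[1],d[0])),"t",t.min(),t.max(),"w",np.percentile(w,[1,99]))
a=mu+d*(t.min()+t.max())/2
print("centre",a,"start",a+.06*d,"end",a-.06*d)
cv2.imwrite("pics/w2b.png",big)
E
python3 seam.py
```

```text
[ 335  150  154   98 1913] [407.8301 203.7423]
mid [ 0.5714 -0.0032] dir [ 0.9134 -0.4071] ang -24.02363986315953 t -0.07049571246133723 0.08518027603572643 w [-0.016   0.0107]
centre [ 0.5782 -0.0062] start [ 0.633  -0.0306] end [0.5234 0.0183]
```

View pics/w2b.png

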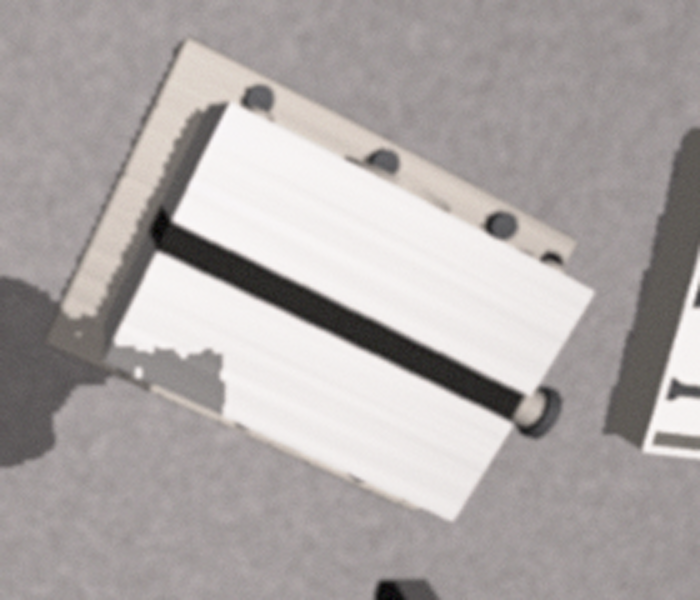

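```bash
python3 - <<'E'
from h import *
import pickle
s=pickle.load(open("s2.pkl","rb"))
f=lambda x,y,z=.08: px2w(s,((x+.5)/2.5-.5+280,(y+.5)/2.5-.5+80),z)[:2]
TL,TR,BR,BL=f(233,103),f(594,292),f(453,521),f(105,357)
print(TL,TR,BR,BL,[np.linalg.norm(a-b) for a,b in [(TL,TR),(TR,BR),(BR,BL),(BL,TL)]])
print("centre from corners",(TL+TR+BR+BL)/4,(TL+BR)/2)
for a,b in [(TL,TR),(BL,BR)]: print(np.degrees(np.arctan2(*(b-a)[::-1])))
U0,U1,L0,L1=f(175,220),f(525,393),f(158,250),f(513,417)
for a,b in [(U0,U1),(L0,L1)]: print(a,b,np.degrees(np.arctan2(*(b-a)[::-1])),np.linalg.norm(b-a))
A,B=(U0+L0)/2,(U1+L1)/2; d=(B-A)/np.linalg.norm(B-A);c=(A+B)/2
print(c,d,np.degrees(np.arctan2(d[1],d[0])),np.linalg.norm(B-A),"start",c+.06*d,"end",c-.06*d)
E
```

```text
[0.5334 0.0674] [0.6703 0.0082] [ 0.6311 -0.0837] [ 0.4933 -0.0225] [np.float64(0.1491377581574548), np.float64(0.09990866661778336), np.float64(0.15077681087328335), np.float64(0.09849932428351942)]
centre from corners [ 0.582  -0.0076] [ 0.5823 -0.0081]
-23.40504116639235
-23.942603008626527
[0.516  0.0275] [ 0.6507 -0.0309] -23.43873058412882 0.1468929877208476
[0.5106 0.0169] [ 0.6477 -0.0404] -22.690188756545712 0.14864717794759943
[ 0.5813 -0.0067] [ 0.9201 -0.3917] -23.062238139075045 0.1477669302509563 start [ 0.6365 -0.0302] end [0.526  0.0168]
```

```bash
python3 -m crank '[[[-0.008,0.048,0],0,1],[[-0.008,0.048,0],0,1],[[-0.008,0.048,0],0,1],[[-0.008,0.048,0],0,1],[[-0.008,0.048,0],0,1],[[0,0,0],0,1],[[0,0,0],0,1]]'
python3 - <<'E'
from h import *
s,im=snap("w3")
marks(["probe","stand"])
print(w2px(s,[[.452,.307,.146],[.452,.307,.046]]), s["q"])
import pickle; pickle.dump(s,open("s3.pkl","wb"))
E
```

```text
t: 4.3
tcp_pos: [0.4502, 0.2245, 0.2717]
eef_rot: [[-0.0, 0.999, 0.034], [-0.0, 0.034, -0.999], [-1.0, -0.0, 0.0]]
force: [-1.1, -0.4, -0.1]
grip_width: 0.0855
probe [([0.4538, 0.3096, 0.0063], 0.98)]
stand [([0.4515, 0.3078, -0.0026], 0.74)]
[[326.5877 118.6306]
 [324.9217 120.4035]] [-0.1447  0.3058 -0.5059  2.0517  0.1993  0.8307 -0.7323]
```

View pics/w3.png

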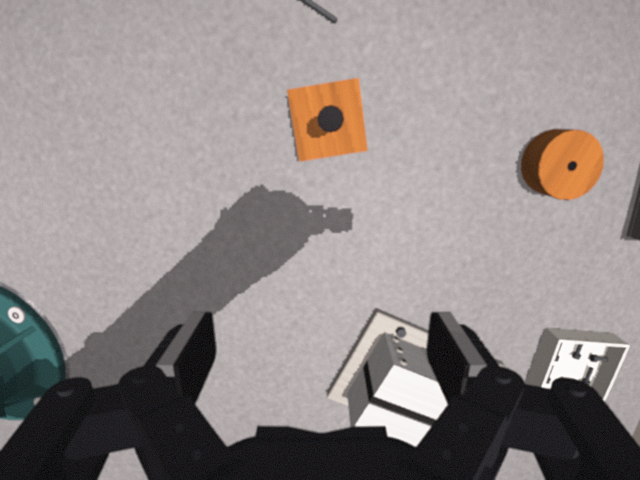

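```bash
python3 - <<'E'
from h import *
import pickle
s=pickle.load(open("s3.pkl","rb"));im=cv2.imread("pics/w3.png")
g=cv2.cvtColor(im,cv2.COLOR_BGR2GRAY);m=(g<65).astype(np.uint8);m[:100]=0;m[140:]=0;m[:,:310]=0;m[:,350:]=0
n,l,st,c=cv2.connectedComponentsWithStats(m);k=1+np.argmax(st[1:,4]);print(st[k],c[k],px2w(s,c[k],.146))
# wood block
hsv=cv2.cvtColor(im,cv2.COLOR_BGR2HSV);m=((hsv[...,1]>120)).astype(np.uint8);m[:60]=0;m[180:]=0;m[:,:270]=0;m[:,390:]=0
cn=max(cv2.findContours(m,0,2)[0],key=cv2.contourArea);r=cv2.minAreaRect(cn);print(r,px2w(s,r[0],.046))
b=cv2.boxPoints(r);W=np.array([px2w(s,q,.046) for q in b]);print(np.linalg.norm(W[0]-W[1]),np.linalg.norm(W[1]-W[2]))
E
```

```text
[318 106  25  26 483] [329.9586 118.6273] [0.4543 0.3071 0.146 ]
((327.89825439453125, 119.28890991210938), (72.7218246459961, 72.11579895019531), 80.96051788330078) [0.4547 0.3081 0.046 ]
0.06539273925467655 0.06516164972577915
```

```bash
python3 -m crank '[[[0.002,0.042,0],0,1],[[0.002,0.041,0],0,1],[[0,0,-0.03],0,1],[[0,0,-0.035],0,1],[[0,0,-0.035],0,1],[[0,0,-0.03],0,1],[[0,0,-0.025],0,1],[[0,0,-0.017],0,1],[[0,0,-0.01],0,1],[[0,0,0],0,1],[[0,0,0],0,1],[[0,0,0],0,1]]'
python3 - <<'E'
from h import *
s,im=snap("w4"); print(s["tcp_pos"])
E
```

```text
t: 5.65
tcp_pos: [0.4549, 0.3077, 0.0908]
eef_rot: [[0.002, 0.999, 0.032], [0.001, 0.032, -0.999], [-1.0, 0.002, -0.001]]
force: [0.2, 0.0, 0.0]
grip_width: 0.0856
[0.4549 0.3077 0.0908]
```

View pics/w4.png

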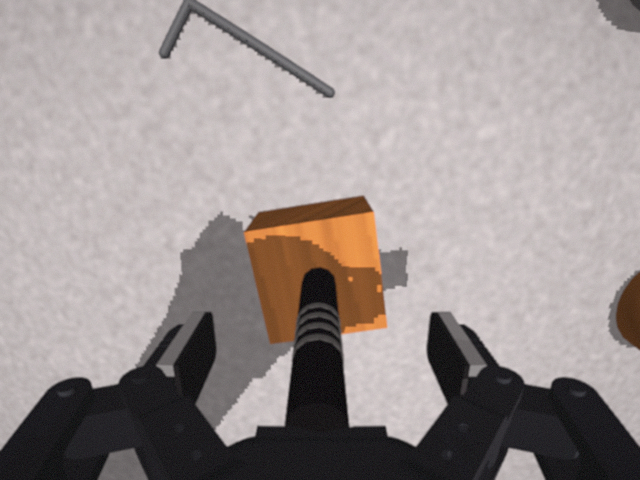

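The probe, with its rings at rows 305-340, stands in column 319, midway between the jaws at 213 and 429. I'll close on it.

```bash
python3 -m crank '[[[0,0,0],0,-1],[[0,0,0],0,-1],[[0,0,0],0,-1],[[0,0,0],0,-1],[[0,0,0],0,-1],[[0,0,0],0,-1],[[0,0,0],0,-1],[[0,0,0],0,-1],[[0,0,0],0,-1],[[0,0,0],0,-1]]'
python3 - <<'E'
from h import *
s,im=snap("w5"); print(s["tcp_pos"],s["torque"],s["grip_width"])
E
```

```text
t: 6.7
tcp_pos: [0.4538, 0.3075, 0.0899]
eef_rot: [[-0.0, 0.999, 0.033], [-0.0, 0.033, -0.999], [-1.0, -0.0, 0.0]]
force: [-1.6, -0.3, 5.3]
grip_width: 0.0163
[0.4538 0.3075 0.0899] [-0.1459  0.3677 -0.043 ] 0.016334487891604976
```

View pics/w5.png

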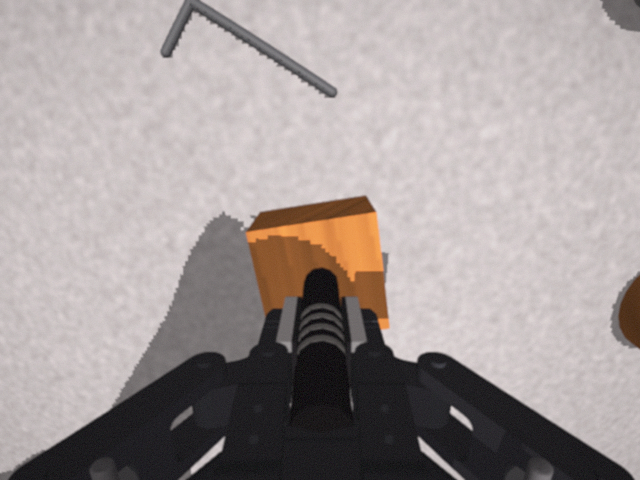

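```bash
python3 -m crank '[[[0,0,0.005],0,-1],[[0,0,0.01],0,-1],[[0,0,0.015],0,-1],[[0,0,0.02],0,-1],[[0,0,0.02],0,-1],[[0,0,0.02],0,-1],[[0,0,0.02],0,-1],[[0,0,0.01],0,-1],[[0,0,0],0,-1],[[0,0,0],0,-1]]'
python3 - <<'E'
from h import *
s,im=snap("w6"); print(s["tcp_pos"],s["torque"],s["grip_width"])
print(w2px(s,[s["tcp_pos"]-np.array([0,0,.084])]))
marks(["probe"])
E
```

```text
t: 7.75
tcp_pos: [0.4539, 0.307, 0.2094]
eef_rot: [[-0.0, 0.999, 0.033], [-0.0, 0.033, -0.999], [-1.0, -0.0, 0.0]]
force: [0.2, 0.5, -0.9]
grip_width: 0.0168
[0.4539 0.307  0.2094] [ 0.0016 -0.0225  0.0142] 0.016807388086195592
[[319.6151 255.4627]]
probe [([0.4506, 0.3082, 0.1255], 0.85)]
```

View pics/w6.png

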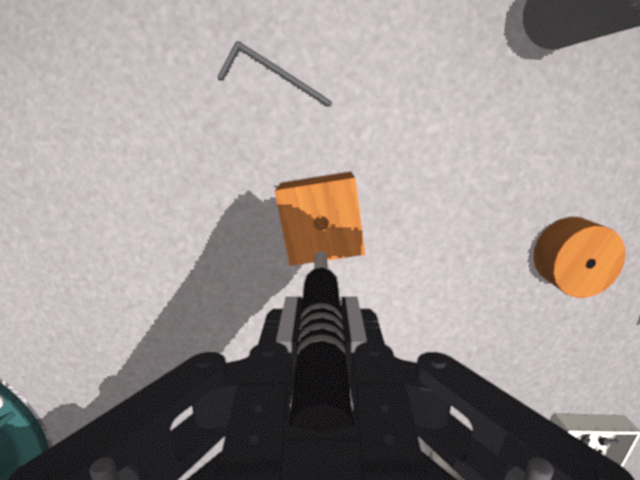

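```bash
python3 -m crank '[[[0.01,-0.018,0],0,-1],[[0.02,-0.037,0],0,-1],[[0.02,-0.037,0],0,-1],[[0.02,-0.037,0],0,-1],[[0.02,-0.037,0],0,-1],[[0.02,-0.037,0],0,-1],[[0.02,-0.037,0],0,-1],[[0.02,-0.037,0],0,-1],[[0.02,-0.037,0],0,-1],[[0.013,-0.0245,0],0,-1],[[0,0,0],0,-1],[[0,0,0],0,-1]]'
python3 -m crank '[[[0,0,-0.01],0,-1],[[0,0,-0.01],0,-1],[[0,0,-0.01],0,-1],[[0,0,0],0,-1],[[0,0,0],0,-1]]'
python3 - <<'E'
from h import *
s,im=snap("w7"); print(s["tcp_pos"])
cv2.imwrite("pics/w7b.png",cv2.resize(im[120:360,180:500],None,fx=2.5,fy=2.5,interpolation=cv2.INTER_CUBIC))
n=s["tcp_pos"]-np.array([0,0,.084])
print(n,w2px(s,[n,[.637,-.0315,.08],[.582,-.0077,.08]]))
marks(["seam_start","seam_end"])
import pickle; pickle.dump(s,open("s7.pkl","wb"))
cv2.imwrite("pics/top7.png",ctrl.get_image("top"));cv2.imwrite("pics/scene7.png",ctrl.get_image("scene"))
E
```

```text
t: 9.05
tcp_pos: [0.6364, -0.0317, 0.2083]
eef_rot: [[-0.003, 1.0, 0.031], [0.0, 0.031, -1.0], [-1.0, -0.002, -0.001]]
force: [-0.4, 1.2, -1.7]
grip_width: 0.0165
t: 9.55
tcp_pos: [0.6366, -0.0305, 0.1791]
eef_rot: [[-0.001, 0.999, 0.034], [0.0, 0.034, -0.999], [-1.0, -0.001, -0.0]]
force: [-0.5, 0.0, -1.0]
grip_width: 0.0167
[ 0.6366 -0.0305  0.1791]
[ 0.6366 -0.0305  0.0951] [[319.7312 255.5362]
 [320.3916 249.3187]
 [236.72   211.6829]]
seam_start [([0.6408, -0.034, 0.0804], 0.57)]
seam_end [([0.525, 0.0177, 0.0851], 0.9)]
```

View pics/w7b.png

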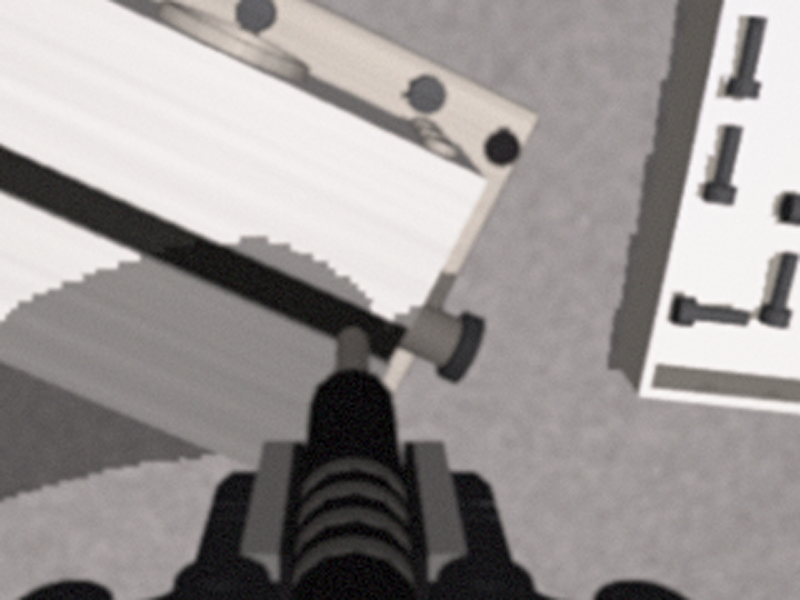

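```bash
cat > line.py <<'E'
from h import *
import pickle,sys
def line(s,im,u0,u1,v0,v1,thr=70):
    g=cv2.cvtColor(im,cv2.COLOR_BGR2GRAY).astype(float)
    A,B=[],[]
    for u in range(u0,u1):
        vv=v0(u) if callable(v0) else v0
        col=g[:,u]; c=int(vv); 
        # expand from centre
        a=c
        while col[a]<thr: a-=1
        b=c
        while col[b]<thr: b+=1
        at=a+(thr-col[a])/(col[a+1]-col[a]); bt=b-1+(thr-col[b-1])/(col[b]-col[b-1])
        A.append(px2w(s,(u,at),.08)[:2]);B.append(px2w(s,(u,bt),.08)[:2])
    out=[]
    for P in (np.array(A),np.array(B)):
        k=np.polyfit(P[:,0],P[:,1],1);r=P[:,1]-np.polyval(k,P[:,0]);ok=abs(r)<.0015
        k=np.polyfit(P[ok,0],P[ok,1],1);out.append(k)
        print("slope deg",np.degrees(np.arctan(k[0])),"n",ok.sum(),len(ok),"y@.637,.582,.527",np.polyval(k,[.637,.582,.527]),"rms",np.std(r[ok]))
    return out
E
python3 - <<'E'
from line import *
s=pickle.load(open("s7.pkl","rb"));im=cv2.imread("pics/w7.png")
line(s,im,185,305,lambda u:120+(170+(u-180)*2.5*0.43)/2.5,0,80)
s=pickle.load(open("s2.pkl","rb"));im=cv2.imread("pics/w2.png")
line(s,im,352,480,lambda u:80+(240+((u-280)*2.5-175)*0.475)/2.5,0,110)
E
```

```text
slope deg -22.794004801128036 n 120 120 y@.637,.582,.527 [-0.0257 -0.0026  0.0205] rms 0.00020083987244780103
slope deg -23.644848425712013 n 120 120 y@.637,.582,.527 [-0.0378 -0.0137  0.0104] rms 9.619771881476998e-05
slope deg -23.263368420485858 n 128 128 y@.637,.582,.527 [-0.0261 -0.0024  0.0212] rms 8.621658242930548e-05
slope deg -23.298210930333227 n 128 128 y@.637,.582,.527 [-0.0373 -0.0136  0.0101] rms 7.269308896569171e-05
```

```bash
python3 -m crank '[[[0.003,-0.0025,-0.004],0,-1],[[0,0,-0.004],0,-1],[[0,0,-0.004],0,-1],[[0,0,0],0,-1],[[0,0,0],0,-1],[[0,0,0],0,-1]]'
python3 - <<'E'
from h import *
s,im=snap("w8"); print(s["tcp_pos"],s["force"])
cv2.imwrite("pics/w8b.png",cv2.resize(im[180:300,240:400],None,fx=5,fy=5,interpolation=cv2.INTER_CUBIC))
n=s["tcp_pos"]-np.array([0,0,.084])
print(n,w2px(s,[n]))
import pickle; pickle.dump(s,open("s8.pkl","wb"))
im=ctrl.get_image("scene");cv2.imwrite("pics/scene8.png",cv2.resize(im[190:300,260:370],None,fx=5,fy=5,interpolation=cv2.INTER_CUBIC))
E
```

```text
t: 10.4
tcp_pos: [0.6401, -0.0334, 0.1678]
eef_rot: [[0.0, 0.999, 0.033], [0.0, 0.033, -0.999], [-1.0, 0.0, -0.0]]
force: [-0.8, 0.3, -0.9]
grip_width: 0.0167
[ 0.6401 -0.0334  0.1678] [-0.8232  0.3023 -0.9244]
[ 0.6401 -0.0334  0.0838] [[319.5549 255.5301]]
```

View pics/w8b.png

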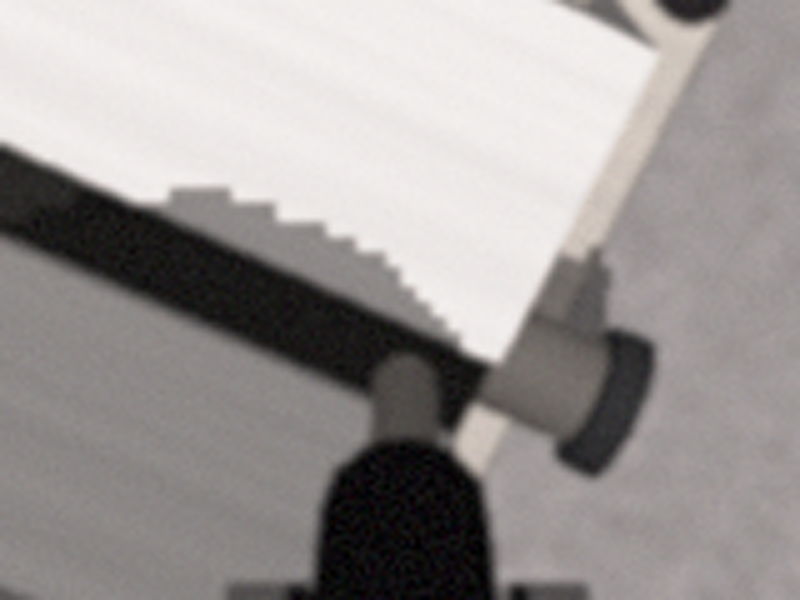

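View pics/scene8.png

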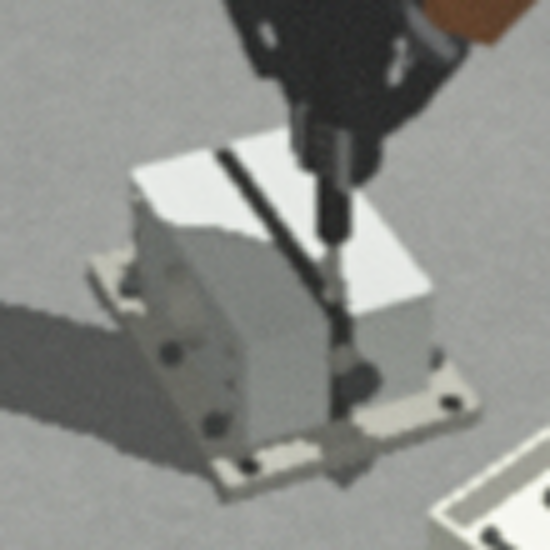

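```bash
python3 - <<'E'
from line import *
s=pickle.load(open("s8.pkl","rb"));im=cv2.imread("pics/w8.png")
g=cv2.cvtColor(im,cv2.COLOR_BGR2GRAY)
print(g[244:270,308:336:1])
line(s,im,242,306,lambda u:180+(188+(u-240)*5*0.432)/5,0,75)
print(px2w(s,(321.2,256.7),.0838))
E
```

```text
[[ 18  19  23  24  20  21  19  24  27  40  50  67  86 105 123 128 135 139
  138 145 164 206 232 237 234 235 237 237]
 [ 25  21  23  23  26  25  23  26  17  24  22  33  47  66  87 106 119 128
  130 136 155 190 224 229 232 234 236 235]
 [ 26  20  29  23  22  23  14  30  21  21  21  21  27  35  44  65  81  97
  112 125 138 161 181 195 219 232 236 234]
 [ 20  25  30  23  23  20  27  24  28  24  26  25  15  22  25  29  47  57
   77  92 109 126 141 161 206 231 236 235]
 [ 21  24  27  24  24  25  19  20  29  13  20  26  20  24  23  18  26  29
   36  45  66  83 106 138 200 232 236 237]
 [ 21  26  20  25  20  21  24  21  26  25  21  24  26  26  21  23  22  17
   21  25  33  50  67 108 165 210 230 236]
 [ 18  25  25  20  26  15  26  22  21  25  42  40  42  43  37  33  24  25
   22  19  19  26  32  65 112 154 189 215]
 [ 23  23  22  23  22  20  23  26  26  42  57  56  65  66  65  53  38  30
   22  21  12  20  20  34  56  84 118 145]
 [ 24  26  27  24  27  22  22  34  44  54  67  77  74  79  76  70  57  41
   33  16  29  23  20  14  26  36  48  69]
 [ 13  22  19  26  23  15  29  46  60  67  71  
[... 1482 characters left out ...]
0 135 139 134 118  91  76  71  70  72  73  73  71  71  73  68  69
   69  76  83  76  82 127 172 193 195 194]
 [135 136 139 141 133 115  85  71  62  54  57  55  52  48  55  53  57  58
   66  78  97  98 116 150 186 198 200 195]
 [133 136 135 130 117  96  69  46  37  36  33  37  29  27  24  33  37  42
   49  72  95 106 127 164 191 197 199 198]
 [134 134 127 117  92  65  40  25  18  12  12  16   2  11  18  14  21  21
   28  48  70  82 114 161 190 197 197 195]]
slope deg -22.177604152047387 n 64 64 y@.637,.582,.527 [-0.0256 -0.0031  0.0193] rms 0.00014937606194883975
slope deg -23.30647578499861 n 64 64 y@.637,.582,.527 [-0.0376 -0.0139  0.0098] rms 4.431610952984953e-05
[ 0.6411 -0.0341  0.0838]
```

```bash
python3 - <<'E'
import cv2
im=cv2.imread("pics/scene7.png")
cv2.imwrite("pics/scene7b.png",cv2.resize(im[200:290,280:370],None,fx=6.5,fy=6.5,interpolation=cv2.INTER_CUBIC))
E
python3 - <<'E'
from line import *
s=pickle.load(open("s8.pkl","rb"))
f=lambda x,y,z: px2w(s,((x+.5)/5-.5+240,(y+.5)/5-.5+180),z)
print(f(497,362,.08),f(445,445,.08),f(471,403,.08))
n=px2w(s,(320.7,256.5),.0838);w=f(471,403,.08);d=np.array([.9184,-.3955]);print(n,(w-n)[:2]@d)
E
```

```text
[ 0.6524 -0.032   0.08  ] [ 0.6462 -0.0435  0.08  ] [ 0.6493 -0.0376  0.08  ]
[ 0.6408 -0.034   0.0838] 0.009233493078692333
```

View pics/scene7b.png

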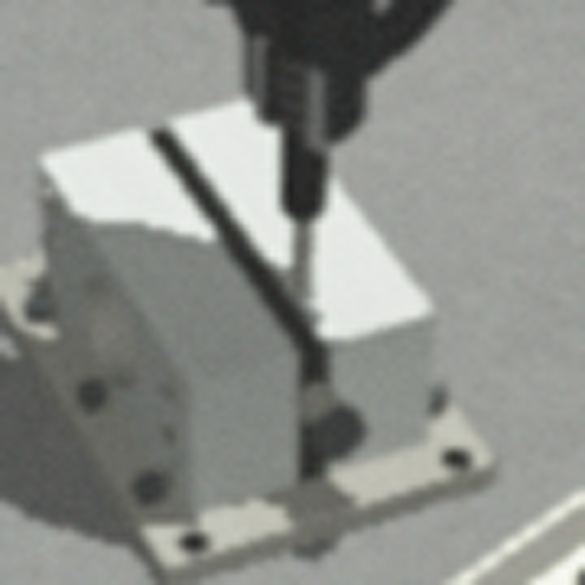

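```bash
python3 -m crank '[[[0,0,-0.0018],0,-1],[[0,0,-0.0018],0,-1],[[0,0,0],0,-1],[[0,0,0],0,-1]]'
python3 - <<'E'
from h import *
s,im=snap("w9"); print(s["tcp_pos"],s["force"],s["torque"])
im=ctrl.get_image("scene");s=ctrl.get_state();print(s["tcp_pos"],s["force"])
E
python3 -m crank '[[[-0.0028,0.0012,0],0,-1],[[-0.0028,0.0012,0],0,-1],[[-0.0028,0.0012,0],0,-1],[[-0.0028,0.0012,0],0,-1],[[-0.0028,0.0012,0],0,-1],[[-0.0028,0.0012,0],0,-1]]'
python3 - <<'E'
from h import *
s,im=snap("w10"); print(s["tcp_pos"],s["force"],s["torque"])
cv2.imwrite("pics/w10b.png",cv2.resize(im[180:300,240:400],None,fx=5,fy=5,interpolation=cv2.INTER_CUBIC))
E
```

```text
t: 10.9
tcp_pos: [0.6399, -0.0335, 0.164]
eef_rot: [[-0.0, 0.999, 0.033], [-0.0, 0.033, -0.999], [-1.0, -0.0, 0.0]]
force: [-0.7, 0.9, -0.9]
grip_width: 0.0165
[ 0.6399 -0.0335  0.164 ] [-0.7479  0.913  -0.9493] [-0.0169 -0.0351 -0.031 ]
[ 0.6401 -0.0335  0.1642] [-0.3103  0.0515 -0.6491]
t: 11.6
tcp_pos: [0.6229, -0.0261, 0.1642]
eef_rot: [[-0.0, 0.999, 0.033], [-0.0, 0.033, -0.999], [-1.0, -0.0, 0.0]]
force: [0.2, -0.1, -0.5]
grip_width: 0.0165
[ 0.6229 -0.0261  0.1642] [ 0.1723 -0.1065 -0.5216] [-0.0017 -0.0019 -0.001 ]
```

View pics/w10b.png

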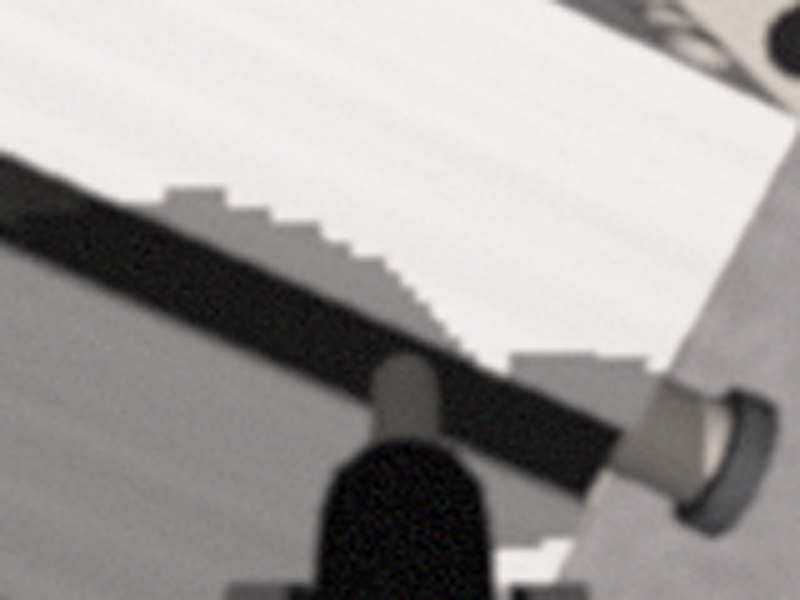

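```bash
python3 -m crank '[[[-0.0028,0.0012,0],0,-1],[[-0.0028,0.0012,0],0,-1],[[-0.0028,0.0012,0],0,-1],[[-0.0028,0.0012,0],0,-1],[[-0.0028,0.0012,0],0,-1],[[-0.0028,0.0012,0],0,-1],[[-0.0028,0.0012,0],0,-1],[[-0.0028,0.0012,0],0,-1],[[-0.0028,0.0012,0],0,-1],[[-0.0028,0.0012,0],0,-1],[[-0.0028,0.0012,0],0,-1],[[-0.0028,0.0012,0],0,-1]]'
python3 - <<'E'
from h import *
s,im=snap("w11"); print(s["tcp_pos"],s["force"],s["torque"])
cv2.imwrite("pics/w11b.png",cv2.resize(im[180:300,240:400],None,fx=5,fy=5,interpolation=cv2.INTER_CUBIC))
E
```

```text
t: 12.85
tcp_pos: [0.5894, -0.0118, 0.1642]
eef_rot: [[0.0, 0.999, 0.033], [-0.0, 0.033, -0.999], [-1.0, 0.0, 0.0]]
force: [-0.5, 0.4, -1.5]
grip_width: 0.0164
[ 0.5894 -0.0118  0.1642] [-0.4521  0.3968 -1.4814] [0.0017 0.0176 0.0341]
```

View pics/w11b.png

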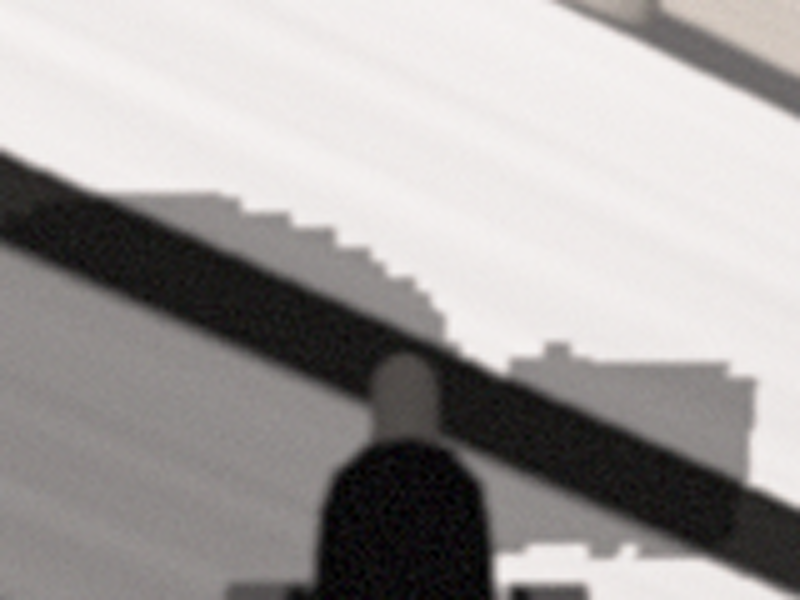

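The nose (405,385) is still in the middle of the seam, so I'll continue.

```bash
python3 -m crank '[[[-0.0028,0.0012,0],0,-1],[[-0.0028,0.0012,0],0,-1],[[-0.0028,0.0012,0],0,-1],[[-0.0028,0.0012,0],0,-1],[[-0.0028,0.0012,0],0,-1],[[-0.0028,0.0012,0],0,-1],[[-0.0028,0.0012,0],0,-1],[[-0.0028,0.0012,0],0,-1],[[-0.0028,0.0012,0],0,-1],[[-0.0028,0.0012,0],0,-1],[[-0.0028,0.0012,0],0,-1],[[-0.0028,0.0012,0],0,-1]]'
python3 -m crank '[[[-0.0028,0.0012,0],0,-1],[[-0.0028,0.0012,0],0,-1],[[-0.0028,0.0012,0],0,-1],[[-0.0028,0.0012,0],0,-1],[[-0.0028,0.0012,0],0,-1],[[-0.0028,0.0012,0],0,-1],[[-0.0028,0.0012,0],0,-1],[[-0.0028,0.0012,0],0,-1],[[-0.0028,0.0012,0],0,-1],[[-0.0028,0.0012,0],0,-1],[[-0.0028,0.0012,0],0,-1],[[-0.0028,0.0012,0],0,-1]]'
python3 - <<'E'
from h import *
s,im=snap("w12"); print(s["tcp_pos"],s["force"],s["torque"])
cv2.imwrite("pics/w12b.png",cv2.resize(im[180:300,240:400],None,fx=5,fy=5,interpolation=cv2.INTER_CUBIC))
E
```

```text
t: 14.1
tcp_pos: [0.5558, 0.0026, 0.1642]
eef_rot: [[0.0, 0.999, 0.033], [-0.0, 0.033, -0.999], [-1.0, 0.0, 0.0]]
force: [-0.6, 0.7, -1.2]
grip_width: 0.0167
t: 15.3
tcp_pos: [0.5222, 0.017, 0.1642]
eef_rot: [[0.0, 0.999, 0.033], [-0.0, 0.033, -0.999], [-1.0, 0.0, 0.0]]
force: [0.3, 0.6, -1.2]
grip_width: 0.0165
[0.5222 0.017  0.1642] [ 0.3105  0.5617 -1.2457] [ 0.0227  0.0037 -0.0125]
```

View pics/w12b.png

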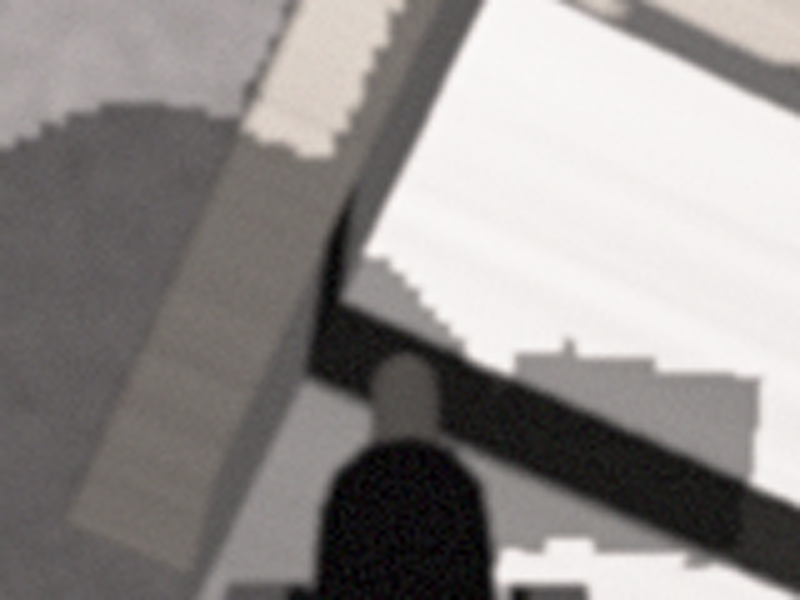

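```bash
python3 -m crank '[[[0,0,0.01],0,-1],[[0,0,0.02],0,-1],[[0,0,0.015],0,-1],[[-0.007,-0.03,0],0,-1],[[-0.007,-0.043,0],0,-1],[[-0.007,-0.043,0],0,-1],[[-0.007,-0.043,0],0,-1],[[-0.007,-0.043,0],0,-1],[[-0.007,-0.043,0],0,-1],[[-0.01,-0.039,0],0,-1],[[0,0,0],0,-1],[[0,0,0],0,-1]]'
python3 -m crank '[[[0,0,-0.01],0,-1],[[0,0,-0.02],0,-1],[[0,0,-0.012],0,-1],[[0,0,0],0,-1],[[0,0,0],0,-1]]'
python3 - <<'E'
from h import *
s,im=snap("w13"); print(s["tcp_pos"],s["force"],s["torque"])
marks(["plunger_top"])
print(w2px(s,[[.471,-.268,.068]]))
cv2.imwrite("pics/w13b.png",cv2.resize(im[180:330,220:420],None,fx=4,fy=4,interpolation=cv2.INTER_CUBIC))
im=ctrl.get_image("scene");cv2.imwrite("pics/scene13.png",cv2.resize(im[210:310,150:270],None,fx=5,fy=5,interpolation=cv2.INTER_CUBIC))
E
```

```text
t: 16.55
tcp_pos: [0.4701, -0.2686, 0.2096]
eef_rot: [[0.001, 1.0, 0.029], [-0.0, 0.029, -1.0], [-1.0, 0.001, 0.0]]
force: [0.5, 1.1, -1.1]
grip_width: 0.0164
t: 17.05
tcp_pos: [0.4707, -0.2661, 0.1669]
eef_rot: [[-0.0, 0.999, 0.035], [0.001, 0.035, -0.999], [-1.0, -0.0, -0.001]]
force: [-0.0, 0.1, -1.2]
grip_width: 0.0164
[ 0.4707 -0.2661  0.1669] [-0.0064  0.1166 -1.2034] [-0.0185 -0.0477  0.0066]
plunger_top [([0.4692, -0.2709, 0.0702], 0.64)]
[[320.0213 250.7633]]
```

View pics/w13b.png

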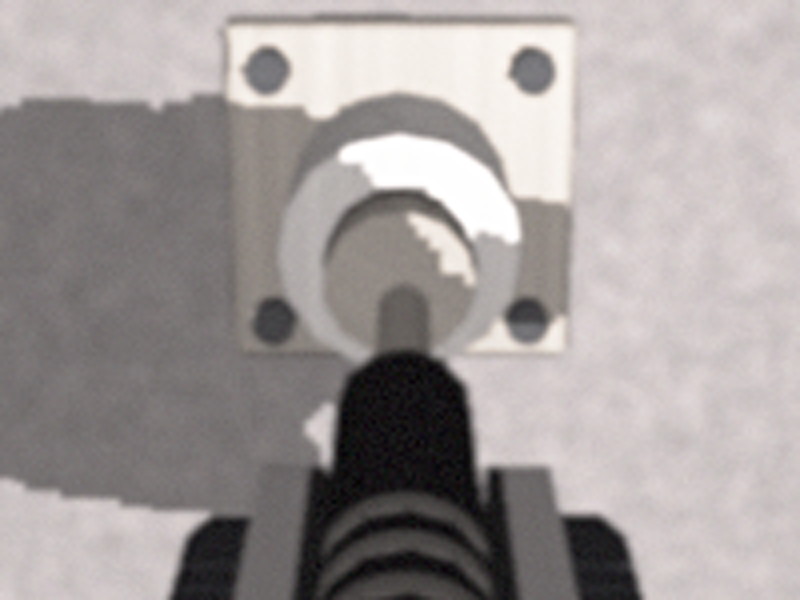

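View pics/scene13.png

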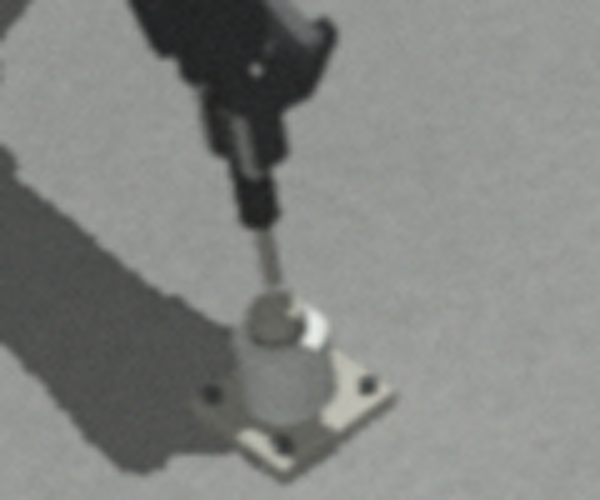

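```bash
python3 -m crank '[[[0,0,-0.004],0,-1],[[0,0,-0.004],0,-1],[[0,0,-0.004],0,-1],[[0,0,0],0,-1],[[0,0,0],0,-1]]'; for i in 1; do python3 -m crank '[[[0,0,-0.001],0,-1],[[0,0,0],0,-1]]'; python3 -m crank '[[[0,0,-0.001],0,-1],[[0,0,0],0,-1]]'; python3 -m crank '[[[0,0,-0.001],0,-1],[[0,0,0],0,-1]]';python3 -m crank '[[[0,0,-0.001],0,-1],[[0,0,0],0,-1]]'; done
```

```text
t: 17.7
tcp_pos: [0.4703, -0.2671, 0.1549]
eef_rot: [[-0.0, 0.999, 0.033], [0.0, 0.033, -0.999], [-1.0, -0.0, -0.0]]
force: [0.7, -0.8, -1.9]
grip_width: 0.0167
t: 17.9
tcp_pos: [0.4704, -0.2671, 0.1541]
eef_rot: [[0.0, 0.999, 0.033], [-0.0, 0.033, -0.999], [-1.0, 0.0, 0.0]]
force: [-0.6, 0.5, -1.5]
grip_width: 0.0166
t: 18.1
tcp_pos: [0.4703, -0.2671, 0.1531]
eef_rot: [[-0.0, 0.999, 0.033], [0.0, 0.033, -0.999], [-1.0, -0.0, -0.0]]
force: [-0.1, 0.3, -0.9]
grip_width: 0.0167
t: 18.3
tcp_pos: [0.4703, -0.2671, 0.1521]
eef_rot: [[-0.0, 0.999, 0.033], [0.0, 0.033, -0.999], [-1.0, -0.0, -0.0]]
force: [0.3, 0.4, -0.3]
grip_width: 0.0168
t: 18.5
tcp_pos: [0.4704, -0.2671, 0.1512]
eef_rot: [[-0.0, 0.999, 0.033], [-0.0, 0.033, -0.999], [-1.0, -0.0, 0.0]]
force: [0.2, 0.6, 0.9]
grip_width: 0.017
```

```bash
for i in 1; do python3 -m crank '[[[0,0,-0.001],0,-1],[[0,0,0],0,-1],[[0,0,0],0,-1]]'; python3 -m crank '[[[0,0,-0.001],0,-1],[[0,0,0],0,-1],[[0,0,0],0,-1]]'; python3 -m crank '[[[0,0,-0.001],0,-1],[[0,0,0],0,-1],[[0,0,0],0,-1]]'; done | grep -E "tcp|force"
python3 - <<'E'
from h import *
F=[]
for i in range(4):
    s,im=snap(f"w14_{i}"); F.append(np.r_[s["tcp_pos"],s["force"]])
print(np.array(F)); print(np.mean(F,0))
cv2.imwrite("pics/w14b.png",cv2.resize(im[180:330,220:420],None,fx=4,fy=4,interpolation=cv2.INTER_CUBIC))
im=ctrl.get_image("scene");cv2.imwrite("pics/scene14.png",cv2.resize(im[250:310,170:250],None,fx=10,fy=10,interpolation=cv2.INTER_CUBIC))
E
```

```text
tcp_pos: [0.4704, -0.2671, 0.1503]
force: [-1.1, 0.3, 1.5]
tcp_pos: [0.4704, -0.2671, 0.1492]
force: [-1.2, 1.1, 3.5]
tcp_pos: [0.4704, -0.2671, 0.1482]
force: [-0.5, 0.0, 3.7]
[[ 0.4704 -0.2671  0.1482 -0.5345  0.0229  3.688 ]
 [ 0.4704 -0.2671  0.1482 -1.1007 -0.1672  3.8155]
 [ 0.4704 -0.2671  0.1482 -0.7557 -0.3599  3.5118]
 [ 0.4704 -0.2671  0.1482 -0.9134  0.2436  4.0329]]
[ 0.4704 -0.2671  0.1482 -0.8261 -0.0651  3.7621]
```

View pics/w14b.png

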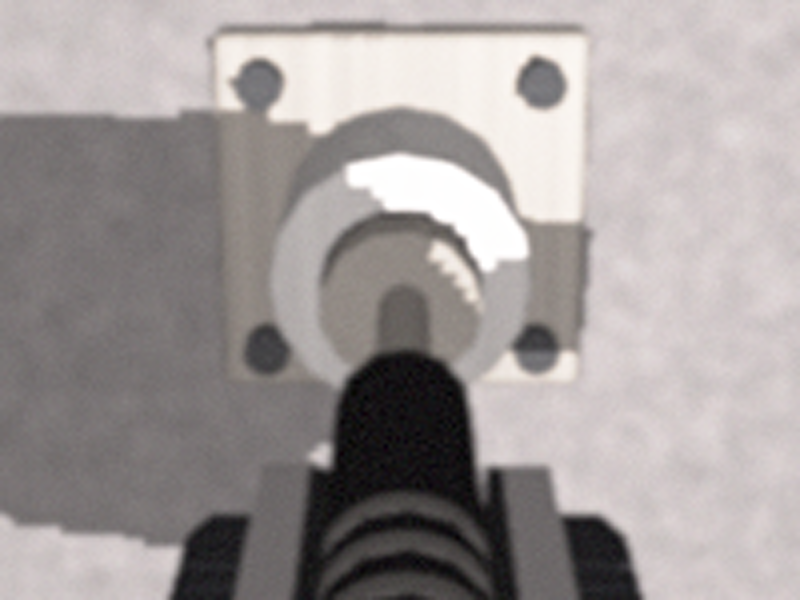

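View pics/scene14.png

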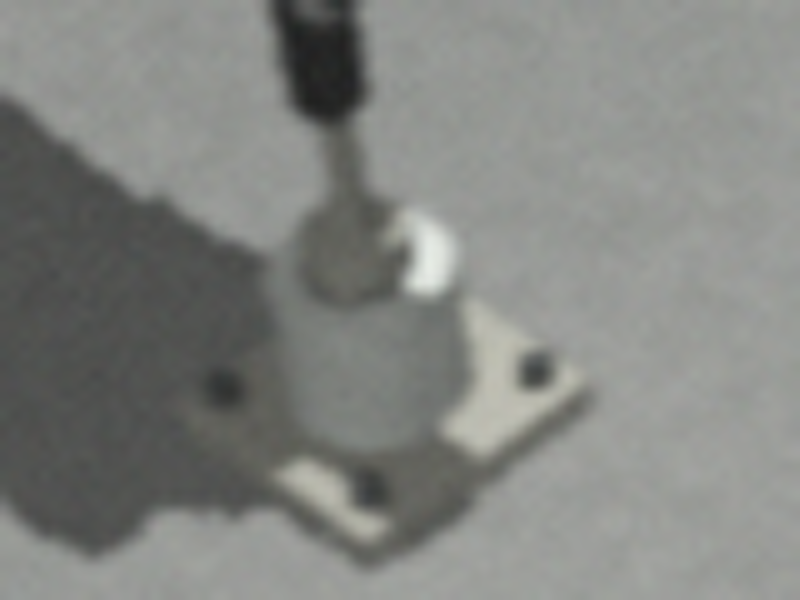

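```bash
python3 -m crank '[[[0,0,-0.0007],0,-1],[[0,0,-0.0007],0,-1],[[0,0,0],0,-1],[[0,0,0],0,-1],[[0,0,0],0,-1]]' | grep -E "tcp|force"
python3 - <<'E'
from h import *
F=[]
for i in range(10):
    s,im=snap(f"w15_{i}"); F.append(np.r_[s["tcp_pos"],s["force"]])
print(np.mean(F,0),s["t"])
cv2.imwrite("pics/w15b.png",cv2.resize(im[220:270,280:360],None,fx=10,fy=10,interpolation=cv2.INTER_CUBIC))
im=ctrl.get_image("scene");cv2.imwrite("pics/scene15.png",cv2.resize(im[250:310,170:250],None,fx=10,fy=10,interpolation=cv2.INTER_CUBIC))
E
```

```text
tcp_pos: [0.4704, -0.2671, 0.1468]
force: [-2.5, 0.2, 3.7]
[ 0.4704 -0.2671  0.1468 -1.0006 -0.1081  4.5383] 20.6
```

View pics/w15b.png

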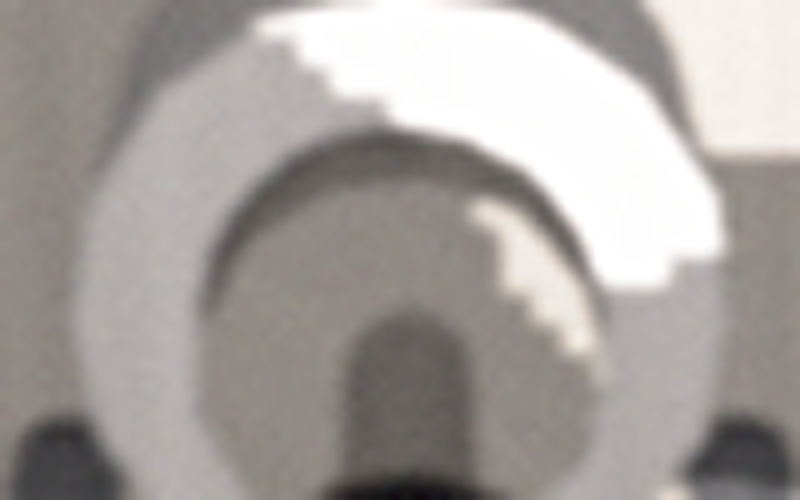

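View pics/scene15.png

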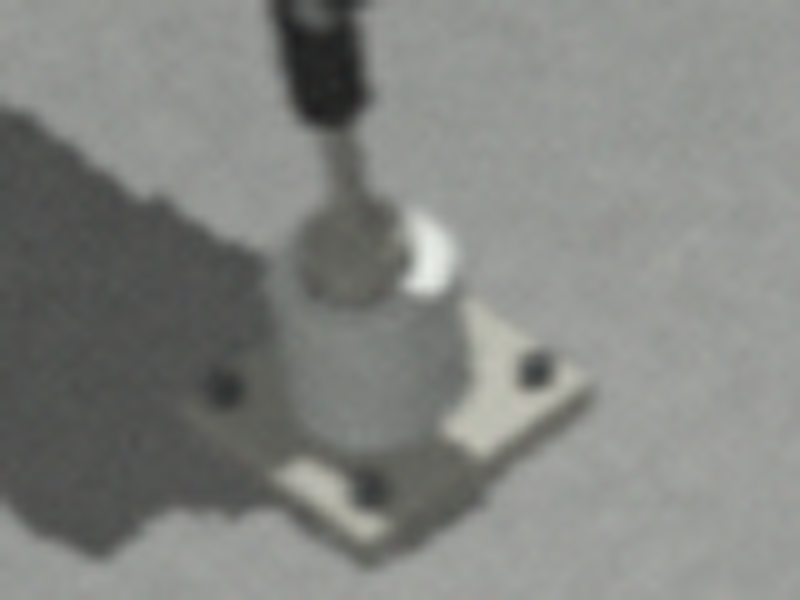

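```bash
python3 - <<'E'
from h import *
s=ctrl.get_state()
ims=[cv2.imread(f"pics/w15_{i}.png").astype(float) for i in range(10)]
g=np.mean([i.mean(2) for i in ims],0)
print("pressed rows 228-244, cols 314-326 mean", np.round(g[228:246,314:326].mean(1)))
for c in (304,308,312,320,328): print(c,np.round(g[228:246,c]))
for y0 in (-.2671,):
  for h in (.009,.010,.011,.012): print(h,w2px(s,[[.4708,y0+.013,.052],[.4708,y0+.013,.052+h]])[:,1])
cv2.imwrite("pics/w15c.png",cv2.resize(np.mean(ims,0)[225:255,295:345].astype(np.uint8),None,fx=16,fy=16,interpolation=cv2.INTER_CUBIC))
E
```

```text
pressed rows 228-244, cols 314-326 mean [254. 246. 229. 221. 198. 140.  99.  96.  98. 104. 120. 134. 138. 138.
 137. 137. 138. 138.]
304 [180. 179. 180. 180. 180. 180. 180. 180. 180. 176. 163. 142. 114.  93.
  88.  95. 108. 122.]
308 [177. 177. 177. 177. 177. 177. 172. 149. 117.  92.  88.  92. 101. 112.
 129. 137. 140. 138.]
312 [199. 185. 176. 176. 175. 154. 117.  93.  94.  98. 104. 120. 132. 138.
 138. 138. 138. 139.]
320 [254. 254. 255. 255. 214. 123.  88.  94.  95. 105. 125. 135. 137. 137.
 138. 139. 139. 137.]
328 [254. 254. 254. 254. 255. 255. 235. 153. 106.  98. 102. 138. 197. 215.
 184. 148. 134. 134.]
0.009 [230.8396 234.8064]
0.01 [230.8396 235.2655]
0.011 [230.8396 235.7284]
0.012 [230.8396 236.1952]
```

View pics/w15c.png

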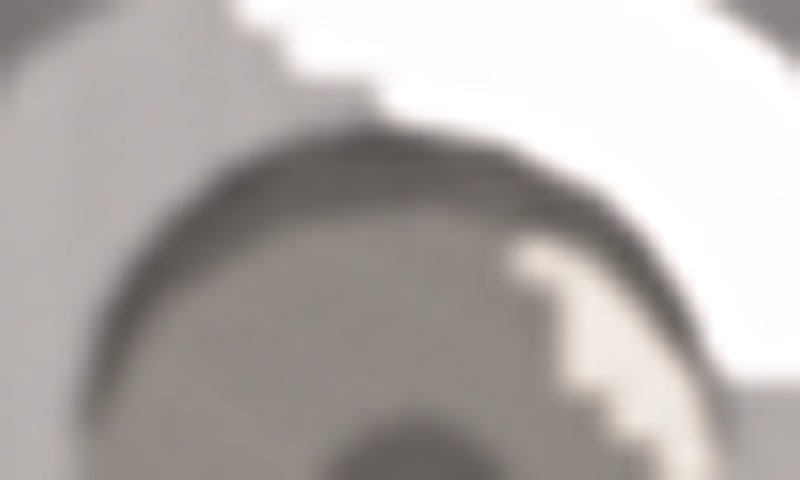

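```bash
python3 -m crank '[[[0,0,-0.0002],0,-1],[[0,0,0],0,-1],[[0,0,0],0,-1],[[0,0,0],0,-1],[[0,0,0],0,-1],[[0,0,0],0,-1],[[0,0,0],0,-1],[[0,0,0],0,-1]]' | grep -E "tcp|force|width"
python3 - <<'E'
from h import *
F=[]
for i in range(12):
    s,im=snap("w16"); F.append(np.r_[s["tcp_pos"],s["force"],s["grip_width"]])
print(np.mean(F,0),np.std(F,0)[5],s["t"])
cv2.imwrite("pics/w16b.png",im)
cv2.imwrite("pics/top16.png",ctrl.get_image("top"))
marks(["plunger_top","probe"])
E
```

```text
tcp_pos: [0.4704, -0.2671, 0.1465]
force: [-0.6, 0.4, 4.7]
grip_width: 0.0164
[ 0.4704 -0.2671  0.1466 -0.8717  0.1422  4.7676  0.0165] 0.6110894839395099 22.05
plunger_top [([0.4713, -0.265, 0.0657], 0.78)]
probe []
```

View pics/w16b.png

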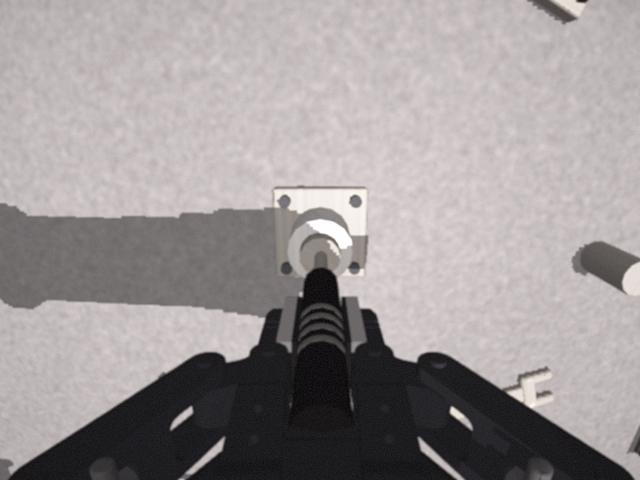

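View pics/top16.png

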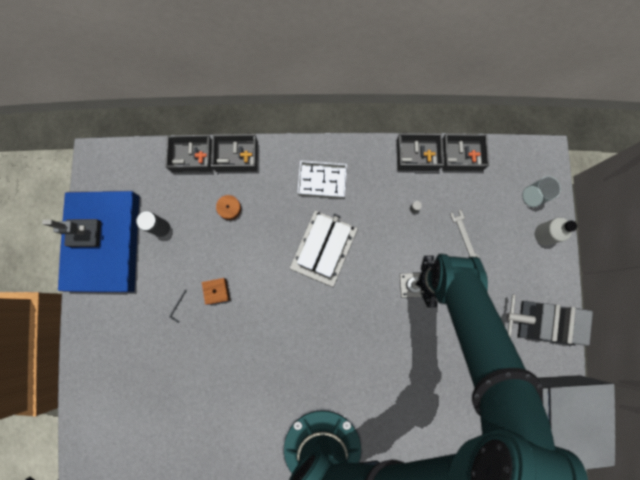

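```bash
python3 -c "
from workcell import ctrl
print(ctrl.job_done(), ctrl.get_state()['t'])"
```

```text
the job is handed in; nothing more can be done
the job is handed in; nothing more can be done
```

I took the probe out of its stand and ran its nose along the seam from the filler boss end. It now rests on the plunger, about half way in and still gripped. I handed the job in at about 22 s.

- **Scan:** it covered about 128 mm at roughly 3 cm/s, from about 5 mm before `seam_start` to about 3 mm past `seam_end`. The wrist pictures at the start, near the start, midway and at the end showed the nose within about 0.5 mm of the seam's middle.
- **Scan height:** the nose ran about level with the housing's top, about 3 mm above the sunken black strip. That comes from the arm's height reading (good to about 1 mm); I did not touch the surface to check it. When the nose met the plunger, the contact height agreed with that reading.
- **Plunger:** the last checks disagree by about half a millimetre. The spring force, about 5.9 N after allowing for the probe's weight, gives 4.8 mm. The arm's height gives about 5.2 mm. In the close-up taken just before a final 0.2 mm nudge, the dark ring mark was right at the sleeve's rim. After that nudge, tool height and force held steady.
- **Bystanders:** in the last top picture the other things on the bench were where they started. The arm hides the shaft there and part of the wrench. The lowest pass over that side was with the empty gripper, well above them.
- **Failed check:** the network did not find the probe in the last wrist picture. The picture itself shows it upright in the jaws on the plunger.

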